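# Part a batch of capsules on the hand capsule filler

## Robot

A 6-joint arm with a two-finger parallel gripper is mounted at the origin on the work surface. World frame = base frame: x ahead of the robot, y to its left, z up, the work surface at z = 0. Lengths are in m, angles in rad, forces in N, time in s.
With the tool pointing down it reaches from about 0.4 to 0.825 m from the base axis. Payload 7 kg.
Tool frame: the origin (TCP) lies midway between the tips of the shut fingers; the grasp point (between the pads) lies hold_point_z behind it (hold_point_z is the distance from the TCP to the grasp point, in m); z points along the fingers, y is the line along which they close (so a half turn about z gives the same grasp; the last joint's range is limited). The gripper opens to 88 mm and grips with 3 to 60 N. Pads are 19 mm wide; open, the fingers measure 130 mm over their backs; the gripper's body (78 mm by 193 mm) begins 47 mm behind the grasp point.
Start: joints at [1.483, 0.359, 0.012, 0, -1.224, -0.288], TCP at [0.248, 0.628, 0.227] pointing down, gripper open.
Joint ranges: [-3.07, 3.07], [-1.43, 2.12], [-1.02, 1.25], [-3.03, 1.67], [-3.05, -0], [-3.03, 3.03]. Speed limits (rad/s): [2.39, 2.39, 3.01, 3.14, 3.14, 3.14].

## Interface

Orientations are given as [roll, pitch, yaw] about the fixed x, y, z axes, in that order (R = Rz(yaw) Ry(pitch) Rx(roll)).
In Python, from station import * gives the robot as it stands.
- The arm moves only by the tool apply_moves, never from a script. Its argument "steps" is a list of rows, each an object with "translation": the shift along the world's x, y, z scaled (see below), a list of three; "rotation": the turn, a rotation vector about the world's x, y, z scaled (see below), a list of three. A call has exactly 10 rows; each row is the pose to reach, as a shift and turn from the pose commanded when the call began; what a row does not reach only later rows make up. The controller multiplies each number of a shift by 250 mm and each number of a turn by 30 degrees. A row lasts 1/12 s, in which the tool goes at most 41.7 mm and 7.16 degrees, less where a joint would pass 70% of its speed; a pose out of reach is approached as far as the arm can. A call with a number of a shift or a turn outside -1 to 1 is refused whole. A call with a gripper value outside its range is refused whole. "jaw" is the closure, from -1 (fully open) to 1 (shut), so that 0 is half open, set as the call begins (left out, the last holds). The fingers move at their own pace and stop on an object; "newtons" is the grip in N (left out, the last holds). Time passes only in rows, so rows that repeat a pose let the fingers close, or fill a call up. It gives the time, the measured TCP pose, the force, the opening and the grip force at its end, in the units of the state.
- get_state(): the state, without advancing time (a new reading comes with each control period).
- grab_frame(name): name is "side" or "top" or "wrist"; returns the picture (420x560x3 uint8, blue, green, red); there is no depth.
- camera_model(name): a dict with "fx", "fy", "cx", "cy" (pixels), "k1" (the pictures are not rectified: a ray, as slopes to the right and down, at radius r is drawn at 1 + k1 r^2 times it, then the intrinsics apply), "xyz" and "rotation" of the camera in the world. Camera axes: x right, y down, z forward; pixel columns grow to the right and rows downward; lengths in m; the calibration is good to about 2 mm. A picture is of the moment at which its call begins: read the wrist's pose just before it. camera_model takes no time and is no camera call; for the wrist camera it gives the pose at the moment of the call.
- job_done(): hands the job in; it is judged then, once.
The state is a dict: "t": time; "q": joint angles; "qd": joint speeds; "joint_efforts": joint torques, N m; "eef_pos": TCP position; "ee_rot": TCP orientation; "force": force on the tool from outside, world axes, zero at the start; "moment": the same for the moment, N m; "width": finger opening in m; "gripper_force": force on a finger pad.
Only numpy, scipy, OpenCV 4.12 (cv2) and the standard library are available. Lean on these libraries where they do the work, as an engineer would, in place of code of your own. Each camera call takes 0.05 s, during which the arm holds its last target. There are 200 camera calls.

## Task

Part the tray of empty capsules on the hand capsule filler, ready for filling: first press the clamp lever at its side down until it clicks and stays down by itself, so that the capsule bodies are gripped. Then draw the pull tab of the sprung bolt at the front of the cap frame sideways, away from the ball stud, and by that tab lift the frame's front steadily off the ball, without a jerk, until the tab is at least 7 cm higher than it was. Finish while still holding the frame up there, quite still, so that I can check the bodies, and leave the other things on the counter where they stand.

Things in the scene. Friction and masses are not known exactly. Their poses are not given: they have to be found in the camera images.
- filler: Capsule filler, fixed: base plate 310 x 280 mm, top at z 22 mm, a bed under a hinged white cap frame 190 x 175 mm full of ivory caps. Origin on the counter under the bed's middle; +x to the hinge at its back, -x to its front (bolt, ball stud), +y to its left. Base spans x -165 to 145, y -160 to 120 mm. Only tab, lever and detent block (at x -45, y -104, top z 84 mm) stand above z 83 mm.
- lever (a joint): Clamp lever along the filler's right side (rad): 0 = up at rest, 0.40 above level; grows as pressed; 0.40 = stop, level. Pivot at filler (75, -135, 55) mm, pad 170 mm from it. Spring lifts the pad with 1 to 4 N; between 0.18 and 0.28 a sprung plunger must be overcome (about 15 N at the pad); it then holds the released lever at about 0.36. Press nearly to the stop, then let go.
- lever_pad (a point): Middle of the top face of the lever's black thumb pad (44 mm along the lever, 28 mm wide, 8 mm thick). At rest it is at filler (-77, -135, 131) mm; at the stop at filler (-95, -135, 66) mm.
- cap_frame (a joint): Angle of the cap frame (rad): 0 = shut, grows as its front is lifted, stop at 1.1. Hinge line along the filler's y. 0.4 to 0.65 kg (2 to 4 N at the tab); it falls shut when let go. With the bolt home, its fork under the ball stops the frame at about 0.01. At 0.32 the tab is 70 mm higher than at rest.
- cap_frame_hinge (a point): Point on the cap frame's hinge line, at filler (+105, 0, 68) mm.
- bolt (a joint): Travel of the sprung bolt (m): 0 = home, its fork under the ball; grows as its tab is drawn towards the filler's +y (left, away from the ball stud and the round cup over it); stop at 0.018. Clear of the ball from 0.014 on. Spring 9 N at home, 14 N at the stop; springs home when let go. Once the cup is off the ball it no longer matters.
- bolt_tab (a point): Grip point on the bolt's upright brass tab, 18 mm below its top; at filler (-125, 45, 106) mm at rest. Tab 26 mm along the filler's x, 10 mm thick along y, free from z 72 to 124 mm; nothing beside it is over 83 mm. It rises and tilts with the frame about the hinge line. Pinch its two broad faces (fingers closing along the filler's y): the pads can turn on them as it tilts.
- jar: Cobalt glass jar with a glass stopper, 76 mm across, 105 mm high; origin under its middle. Bystander on the filler's right.
- dish: Chipped porcelain dish, 100 mm across, 26 mm high; origin under its middle. Bystander on the filler's right.
- pill_tile: Pewter pill tile, 130 by 130 by 8 mm; origin under its middle. Bystander on the filler's left, towards the front.
- pestle: Boxwood pestle, 130 mm long, lying on the pill tile; origin on the tile under its middle. Bystander.
- tamper: Capsule tamper: an aluminium plate 120 mm square on short pins with a black knob on top, 80 mm high; origin under its middle. Bystander on the filler's left, towards the back.

How it is judged:
By the outcome, as a careful person would: the job done as asked, in the order asked, and still so for the second after the job is handed in, while the arm keeps its last pose, push and grip.
It also fails if it takes over 48 s, if anything falls off the work surface, if the arm or the gripper's body presses on something with over 40 N, if the wrist force passes 120 N, or if a joint passes its speed limit or range.

## Working session

There is one attempt and no reset: what is moved stays moved. The work goes in short steps, Python scripts to look and compute and a tool call to move; the robot and the scene stay as the last step left them, time stands still between calls to the robot, and variables do not carry over. Pictures are saved under pics/ and viewed, at most 10 in all, crops included, and the job is handed in when it is done.

Besides the shell and the picture viewer there is one more tool, called after "Request:" as name(argument=value, ...) on one line, values as JSON. apply_moves: Moves the arm, as the interface text tells. Shifts and turns lie within -1 to 1; 1 stands for 250 mm of shift or 30 degrees of turn. Its arguments: {"type":"object","properties":{"steps":{"type":"array"},"jaw":{"type":"number"},"newtons":{"type":"number"}},"required":["steps"]}

```bash
mkdir -p pics; ls; python3 - <<'E'
from station import *
import cv2
s=get_state();print(s)
for n in("side","top"):
    cv2.imwrite(f"pics/{n}0.png",grab_frame(n)); print(n,camera_model(n))
E
```

```text
pics
{'t': 0.0, 'q': array([ 1.48308333e+00,  3.59393008e-01,  1.10611823e-02, -3.79599911e-04,
       -1.22409938e+00, -2.88106220e-01]), 'qd': array([1.48999576e-03, 5.25261874e-05, 4.08603338e-04, 6.74020050e-04,
       1.40735461e-03, 1.16140640e-03]), 'joint_efforts': array([ 1.69017716e-03, -5.82713985e+01,  2.93038934e+01,  6.99707463e+00,
        6.87621126e-03, -1.53871306e-04]), 'eef_pos': array([0.24757959, 0.62742517, 0.22561443]), 'ee_rot': array([ 3.13992376e+00, -1.22438674e-04, -3.75948388e-01]), 'force': array([-0.8762885 , -0.04635954,  0.36116226]), 'moment': array([-0.00665583, -0.01809462, -0.03197963]), 'gripper_force': 0.0, 'width': 0.0876117158122022}
side {'fx': 404.40881178820695, 'fy': 404.40881178820695, 'cx': 281.2426951344433, 'cy': 201.77468191160645, 'k1': -0.04964941326825159, 'xyz': array([0.18709392, 0.52579931, 0.71853196]), 'rotation': array([-2.3360402 , -0.00886492, -2.50612992])}
top {'fx': 433.18810080775415, 'fy': 433.18810080775415, 'cx': 284.0028346416618, 'cy': 209.04546014421305, 'k1': -0.07921815263365935, 'xyz': array([ 0.35325646, -0.01215511,  1.23790126]), 'rotation': array([-2.95806973,  0.00880925, -1.58721915])}
```

View pics/top0.png

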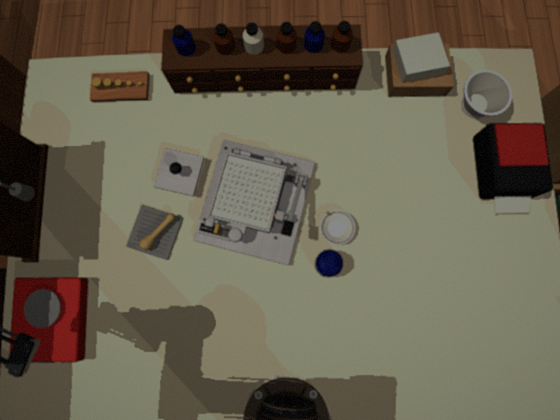

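View pics/side0.png

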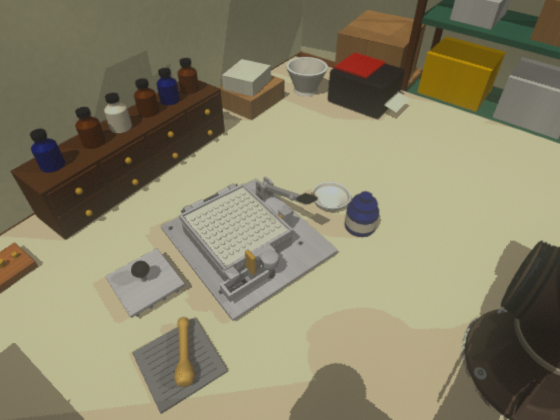

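```bash
python3 -c "
import station
print([(k,v) for k,v in vars(station).items() if not k.startswith('__')])"
```

```text
[('grab_frame', <function make.<locals>.drawn_camera at 0x7f25c41600e0>), ('camera_model', <function make.<locals>.<lambda> at 0x7f25c4160680>), ('job_done', <function connect.<locals>.done at 0x7f25c40d77e0>), ('get_state', <function make.<locals>.<lambda> at 0x7f25c41605e0>), ('Unreachable', <class 'station.Unreachable'>), ('hold_point_z', 0.0188)]
```

```bash
cat > h.py <<'E'
import numpy as np, cv2
from scipy.spatial.transform import Rotation as R
from station import *
def ray(cam,uv):
    uv=np.atleast_2d(np.float64(uv)); K=np.array([[cam['fx'],0,cam['cx']],[0,cam['fy'],cam['cy']],[0,0,1]])
    p=cv2.undistortPoints(uv[:,None],K,np.array([cam['k1'],0,0,0]))[:,0]
    d=np.c_[p,np.ones(len(p))]@R.from_euler('xyz',cam['rotation']).as_matrix().T
    return np.array(cam['xyz']),d/np.linalg.norm(d,axis=1)[:,None]
def plane(cam,uv,z):
    o,d=ray(cam,uv); return o+d*((z-o[2])/d[:,2])[:,None]
def proj(cam,P):
    K=np.array([[cam['fx'],0,cam['cx']],[0,cam['fy'],cam['cy']],[0,0,1]]); M=R.from_euler('xyz',cam['rotation']).as_matrix().T
    return cv2.projectPoints(np.float64(np.atleast_2d(P)),cv2.Rodrigues(M)[0],-M@np.array(cam['xyz']),K,np.array([cam['k1'],0,0,0]))[0][:,0]
def two(c1,u1,c2,u2):
    o1,d1=ray(c1,u1);o2,d2=ray(c2,u2);d1=d1[0];d2=d2[0]
    s,*_=np.linalg.lstsq(np.c_[d1,-d2],o2-o1,rcond=None)
    a=o1+s[0]*d1;b=o2+s[1]*d2; return (a+b)/2,np.linalg.norm(a-b)
E
python3 - <<'E'
from h import *
t=cv2.imread('pics/top0.png');s=cv2.imread('pics/side0.png')
f=lambda im,k:np.clip(cv2.resize(im,None,fx=k,fy=k,interpolation=cv2.INTER_CUBIC)*1.5,0,255).astype('uint8')
cv2.imwrite('pics/tc.png',f(t[130:270,185:345],4));cv2.imwrite('pics/sc.png',f(s[175:315,155:345],4))
c=camera_model('top')
P=plane(c,[(229,137),(315,158),(290,263),(194,241)],.022);print(P,np.linalg.norm(P-np.roll(P,-1,0),axis=1))
E
```

```text
[[ 0.79890347  0.15407498  0.022     ]
 [ 0.72910904 -0.09818471  0.022     ]
 [ 0.42551905 -0.01938492  0.022     ]
 [ 0.49165764  0.25125319  0.022     ]] [0.26173691 0.31364995 0.2786024  0.32224774]
```

View pics/tc.png

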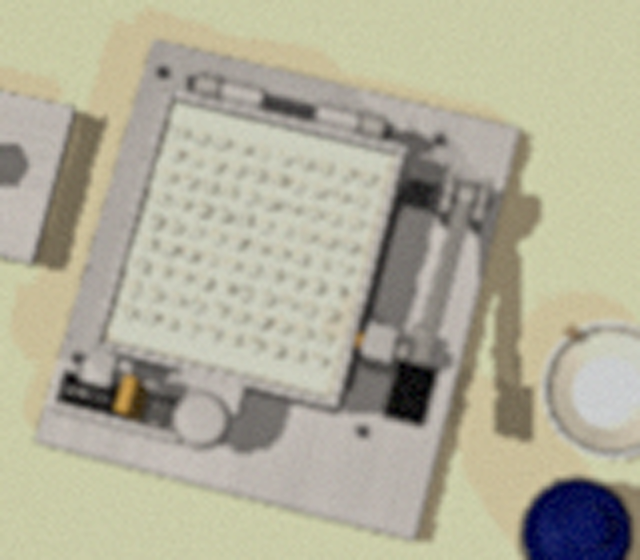

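View pics/sc.png

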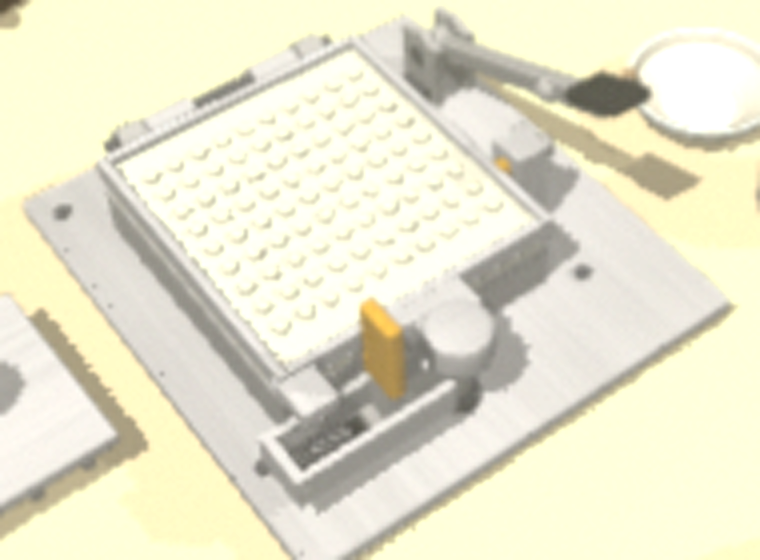

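The base corners in the top crop are at about (153,40), (525,128), (420,540) and (37,440). The black pad is at (410,393) and the brass tab at (130,395). In the side crop the tab top is at (382,310) and the pad at (608,92). I'll fit the pose of the filler to these points.

```bash
python3 - <<'E'
from h import *
from scipy.optimize import least_squares
T=camera_model('top');S=camera_model('side')
F=np.array([[145,120,22],[145,-160,22],[-165,-160,22],[-165,120,22],[-77,-135,131]])/1e3
ut=np.array([(153,40),(525,128),(420,540),(37,440),(410,393)])/4+[184.6,129.6]
us=np.array([(25,203),(733,307),(608,92),(382,310)])/4+[154.6,174.6]
Fs=np.array([[145,120,22],[-165,-160,22],[-77,-135,131],[-125,45,124]])/1e3
W=lambda p,X:X@R.from_euler('z',p[2]).as_matrix().T+[p[0],p[1],0]
f=lambda p:np.r_[proj(T,W(p,F))-ut,proj(S,W(p,Fs))-us]
r=least_squares(lambda p:f(p).ravel(),[.6,.07,-.25],loss='soft_l1');p=r.x
print(p);print(f(p).round(1))
print(W(p,np.array([[-77,-135,131],[-95,-135,66],[-125,45,106]])/1e3))
np.save('p.npy',p)
for n,z in(('top',.109),('side',.1)):
    im=cv2.imread(f'pics/{n}0.png');hs=cv2.cvtColor(im,cv2.COLOR_BGR2HSV)
    m=cv2.inRange(hs,(8,120,60),(28,255,255)); k,l,st,ce=cv2.connectedComponentsWithStats(m)
    c=proj(T if n=='top' else S,W(p,np.array([[-125,45,102]])/1e3))[0]
    for i in range(1,k):
        if np.hypot(*(ce[i]-c))<15: print(n,st[i],ce[i],'pred mid',c)
E
```

```text
[ 0.62165611  0.09488661 -0.27330059]
[[ 0.3 -0.8]
 [-0.7  0. ]
 [-1.3  0.6]
 [-1.1  0.2]
 [ 0.5 -0.7]
 [-0.4 -0.8]
 [ 0.8 -1.7]
 [ 0.3 -0.6]
 [ 0.2  1.5]]
[[ 0.51107596 -0.01431976  0.131     ]
 [ 0.49374402 -0.00946136  0.066     ]
 [ 0.51344144  0.17195532  0.106     ]]
top [213 224   7  10  43] [216.02325581 228.44186047] pred mid [217.40870702 229.05233997]
side [245 250  10  24 163] [250.03067485 261.49693252] pred mid [250.85015354 260.82513568]
```

Request:
apply_moves(jaw=1, steps=[{"translation":[0.02,-0.04,0],"rotation":[0,0,0.02]},{"translation":[0.05,-0.12,0],"rotation":[0,0,0.04]},{"translation":[0.09,-0.22,0],"rotation":[0,0,0.06]},{"translation":[0.13,-0.32,0],"rotation":[0,0,0.08]},{"translation":[0.17,-0.42,0],"rotation":[0,0,0.1]},{"translation":[0.21,-0.52,0],"rotation":[0,0,0.12]},{"translation":[0.25,-0.62,0],"rotation":[0,0,0.14]},{"translation":[0.29,-0.72,0],"rotation":[0,0,0.16]},{"translation":[0.33,-0.82,0],"rotation":[0,0,0.18]},{"translation":[0.37,-0.92,0],"rotation":[0,0,0.2]}])

```text
t: 0.93
eef_pos: [0.3405, 0.3958, 0.2264]
ee_rot: [3.141, 0.0, -0.27]
force: [0.5, -0.7, -0.6]
width: 0.0268
gripper_force: 0.0
```

Request:
apply_moves(steps=[{"translation":[0.04,-0.1,0],"rotation":[0,0,0]},{"translation":[0.08,-0.2,0],"rotation":[0,0,0]},{"translation":[0.12,-0.3,0],"rotation":[0,0,0]},{"translation":[0.16,-0.4,0],"rotation":[0,0,0]},{"translation":[0.2,-0.5,0],"rotation":[0,0,0]},{"translation":[0.24,-0.6,0],"rotation":[0,0,0]},{"translation":[0.28,-0.7,0],"rotation":[0,0,0]},{"translation":[0.32,-0.8,0],"rotation":[0,0,0]},{"translation":[0.36,-0.9,0],"rotation":[0,0,0]},{"translation":[0.4,-1.0,0],"rotation":[0,0,0]}])

```text
t: 1.77
eef_pos: [0.4401, 0.146, 0.2265]
ee_rot: [-3.141, 0.0, -0.271]
force: [0.5, 0.1, -0.8]
width: 0.0004
gripper_force: 0.0
```

Request:
apply_moves(steps=[{"translation":[0.03,-0.09,0],"rotation":[0,0,0]},{"translation":[0.06,-0.18,0],"rotation":[0,0,0]},{"translation":[0.09,-0.27,0],"rotation":[0,0,0]},{"translation":[0.12,-0.36,0],"rotation":[0,0,0]},{"translation":[0.15,-0.44,0],"rotation":[0,0,0]},{"translation":[0.18,-0.52,0],"rotation":[0,0,0]},{"translation":[0.21,-0.58,0],"rotation":[0,0,0]},{"translation":[0.24,-0.63,0],"rotation":[0,0,0]},{"translation":[0.26,-0.65,0],"rotation":[0,0,0]},{"translation":[0.26,-0.65,0],"rotation":[0,0,0]}])

```text
t: 2.6
eef_pos: [0.5054, -0.0158, 0.2262]
ee_rot: [3.141, 0.0, -0.273]
force: [-1.4, -0.2, -0.1]
width: 0.0006
gripper_force: 0.0
```

```bash
python3 - <<'E'
from h import *
w=camera_model('wrist');im=grab_frame('wrist');cv2.imwrite('pics/w1.png',im)
s=get_state();print(s['t'],s['eef_pos'],s['ee_rot'],s['force'],s['width'])
p=np.load('p.npy');W=lambda X:X@R.from_euler('z',p[2]).as_matrix().T+[p[0],p[1],0]
print(proj(w,W(np.array([[-77,-135,131],[-125,45,124],[-165,-160,22],[-165,120,22]])/1e3)))
print(w)
E
```

```text
2.65 [ 0.50500802 -0.01513919  0.22623862] [ 3.14133848e+00  5.81855994e-04 -2.72402727e-01] [ 0.24875938 -0.08112914 -0.65724175] 0.0004630104738885784
[[271.66965093 203.68435867]
 [ 78.80942778 251.44656775]
 [292.5896338  249.20685924]
 [ 75.74201052 247.81981616]]
{'fx': 310.4175548283343, 'fy': 310.4175548283343, 'cx': 275.327920445756, 'cy': 207.6665518137003, 'k1': -0.06371538352256273, 'xyz': array([ 0.57461988, -0.03508932,  0.38402771]), 'rotation': array([ 2.87069593e+00, -5.63311959e-04, -1.84269234e+00])}
```

View pics/w1.png

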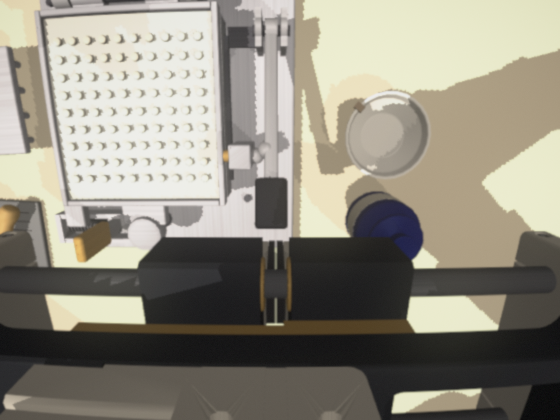

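Request:
apply_moves(steps=[{"translation":[0,0,-0.04],"rotation":[0,0,0]},{"translation":[0,0,-0.1],"rotation":[0,0,0]},{"translation":[0,0,-0.17],"rotation":[0,0,0]},{"translation":[0,0,-0.24],"rotation":[0,0,0]},{"translation":[0,0,-0.3],"rotation":[0,0,0]},{"translation":[0,0,-0.34],"rotation":[0,0,0]},{"translation":[0,0,-0.36],"rotation":[0,0,0]},{"translation":[0,0,-0.38],"rotation":[0,0,0]},{"translation":[0,0,-0.4],"rotation":[0,0,0]},{"translation":[0,0,-0.42],"rotation":[0,0,0]}])

```text
t: 3.48
eef_pos: [0.5057, -0.0143, 0.1218]
ee_rot: [-3.141, -0.001, -0.271]
force: [-0.2, 0.5, 1.2]
width: 0.0005
gripper_force: 0.8
```

Request:
apply_moves(steps=[{"translation":[-0.003,0.001,-0.02],"rotation":[0,0,0]},{"translation":[-0.006,0.002,-0.04],"rotation":[0,0,0]},{"translation":[-0.01,0.003,-0.06],"rotation":[0,0,0]},{"translation":[-0.014,0.004,-0.08],"rotation":[0,0,0]},{"translation":[-0.018,0.005,-0.1],"rotation":[0,0,0]},{"translation":[-0.022,0.006,-0.12],"rotation":[0,0,0]},{"translation":[-0.026,0.007,-0.14],"rotation":[0,0,0]},{"translation":[-0.03,0.008,-0.155],"rotation":[0,0,0]},{"translation":[-0.034,0.009,-0.17],"rotation":[0,0,0]},{"translation":[-0.036,0.01,-0.18],"rotation":[0,0,0]}])

```text
t: 4.32
eef_pos: [0.4965, -0.0122, 0.0763]
ee_rot: [-3.141, -0.001, -0.271]
force: [0.9, -0.4, 1.9]
width: 0.0008
gripper_force: 0.7
```

Request:
apply_moves(steps=[{"translation":[-0.002,0,-0.008],"rotation":[0,0,0]},{"translation":[-0.003,0,-0.014],"rotation":[0,0,0]},{"translation":[-0.004,0.001,-0.019],"rotation":[0,0,0]},{"translation":[-0.005,0.001,-0.024],"rotation":[0,0,0]},{"translation":[-0.006,0.001,-0.028],"rotation":[0,0,0]},{"translation":[-0.006,0.001,-0.032],"rotation":[0,0,0]},{"translation":[-0.006,0.001,-0.035],"rotation":[0,0,0]},{"translation":[-0.006,0.001,-0.038],"rotation":[0,0,0]},{"translation":[-0.006,0.001,-0.039],"rotation":[0,0,0]},{"translation":[-0.006,0.001,-0.039],"rotation":[0,0,0]}])

```text
t: 5.15
eef_pos: [0.4949, -0.0118, 0.0668]
ee_rot: [-3.141, -0.0, -0.271]
force: [1.1, 0.6, 2.9]
width: 0.0007
gripper_force: 1.4
```

Request:
apply_moves(steps=[{"translation":[0,0,0.02],"rotation":[0,0,0]},{"translation":[0,0,0.06],"rotation":[0,0,0]},{"translation":[0,0,0.12],"rotation":[0,0,0]},{"translation":[0,0,0.2],"rotation":[0,0,0]},{"translation":[0,0,0.28],"rotation":[0,0,0]},{"translation":[0,0,0.36],"rotation":[0,0,0]},{"translation":[0,0,0.44],"rotation":[0,0,0]},{"translation":[0,0.02,0.5],"rotation":[0,0,0]},{"translation":[0.01,0.06,0.54],"rotation":[0,0,0]},{"translation":[0.02,0.12,0.54],"rotation":[0,0,0]}])

```text
t: 5.98
eef_pos: [0.5001, 0.0183, 0.2039]
ee_rot: [-3.14, -0.002, -0.272]
force: [1.0, 0.0, -0.1]
width: 0.0006
gripper_force: 0.0
```

Request:
apply_moves(jaw=-1, newtons=40, steps=[{"translation":[0.005,0.08,0],"rotation":[0,0,0]},{"translation":[0.01,0.16,0],"rotation":[0,0,0]},{"translation":[0.015,0.24,0],"rotation":[0,0,0]},{"translation":[0.02,0.32,0],"rotation":[0,0,0]},{"translation":[0.03,0.4,0],"rotation":[0,0,0]},{"translation":[0.035,0.48,0],"rotation":[0,0,0]},{"translation":[0.04,0.54,0],"rotation":[0,0,0]},{"translation":[0.05,0.59,0],"rotation":[0,0,0]},{"translation":[0.055,0.62,0],"rotation":[0,0,0]},{"translation":[0.055,0.62,0],"rotation":[0,0,0]}])

```text
t: 6.82
eef_pos: [0.5136, 0.1742, 0.2014]
ee_rot: [3.141, 0.0, -0.27]
force: [0.0, 0.5, 0.1]
width: 0.0617
gripper_force: 0.0
```

```bash
python3 - <<'E'
from h import *
w=camera_model('wrist');im=grab_frame('wrist');s=get_state();print(s['t'],s['eef_pos'],s['ee_rot'],s['force'],s['width'])
sd=grab_frame('side')[175:315,155:345]; sd=cv2.resize(sd,None,fx=2,fy=2)
o=np.zeros((420,940,3),'uint8');o[:,:560]=im;o[:280,560:]=sd;cv2.imwrite('pics/w2.png',o[:,140:])
p=np.load('p.npy');W=lambda X:X@R.from_euler('z',p[2]).as_matrix().T+[p[0],p[1],0]
print(proj(w,W(np.array([[-125,45,124],[-112,45,124],[-112,40,124],[-112,50,124]])/1e3)))
m=cv2.inRange(cv2.cvtColor(im,cv2.COLOR_BGR2HSV),(8,120,60),(28,255,255));k,l,st,ce=cv2.connectedComponentsWithStats(m)
print([(st[i],ce[i]) for i in range(1,k) if st[i][4]>60])
E
```

```text
6.8667 [0.51333552 0.17339564 0.20142131] [ 3.14085643e+00  6.56896059e-04 -2.70417738e-01] [0.07952314 0.11176864 0.45197067] 0.06537974664561072
[[277.93761606 215.04752235]
 [278.0414557  199.10384915]
 [284.44736731 199.12788541]
 [271.63462902 199.0802749 ]]
[(array([274, 200,   8,  26, 165], dtype=int32), array([277.97575758, 212.15151515])), (array([112, 203,  20,  34, 140], dtype=int32), array([122.25714286, 223.03571429])), (array([143, 258,  19,  52, 442], dtype=int32), array([149.38914027, 288.2918552 ])), (array([390, 261,  19,  49, 392], dtype=int32), array([401.46428571, 290.81632653])), (array([ 193,  316,  336,   18, 2908], dtype=int32), array([392.67193948, 326.58975241]))]
```

View pics/w2.png

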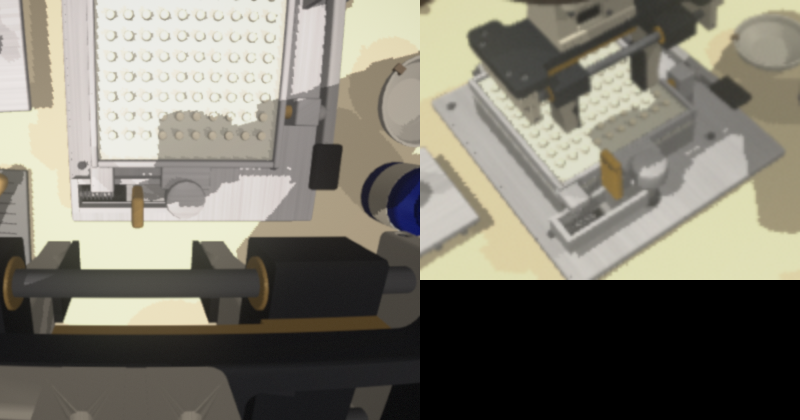

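Request:
apply_moves(steps=[{"translation":[0,-0.002,-0.03],"rotation":[0,0,0]},{"translation":[0,-0.004,-0.08],"rotation":[0,0,0]},{"translation":[0,-0.006,-0.14],"rotation":[0,0,0]},{"translation":[0,-0.006,-0.2],"rotation":[0,0,0]},{"translation":[0,-0.006,-0.26],"rotation":[0,0,0]},{"translation":[0,-0.006,-0.32],"rotation":[0,0,0]},{"translation":[0,-0.006,-0.37],"rotation":[0,0,0]},{"translation":[0,-0.006,-0.41],"rotation":[0,0,0]},{"translation":[0,-0.006,-0.435],"rotation":[0,0,0]},{"translation":[0,-0.006,-0.445],"rotation":[0,0,0]}])

```text
t: 7.75
eef_pos: [0.5131, 0.1708, 0.0895]
ee_rot: [3.14, 0.001, -0.272]
force: [0.3, 0.2, -0.1]
width: 0.0879
gripper_force: 0.0
```

Request:
apply_moves(jaw=1, newtons=40, steps=[{"translation":[0,0,0],"rotation":[0,0,0]},{"translation":[0,0,0],"rotation":[0,0,0]},{"translation":[0,0,0],"rotation":[0,0,0]},{"translation":[0,0,0],"rotation":[0,0,0]},{"translation":[0,0,0],"rotation":[0,0,0]},{"translation":[0,0,0],"rotation":[0,0,0]},{"translation":[0,0,0],"rotation":[0,0,0]},{"translation":[0,0,0],"rotation":[0,0,0]},{"translation":[0,0,0],"rotation":[0,0,0]},{"translation":[0,0,0],"rotation":[0,0,0]}])

```text
t: 8.58
eef_pos: [0.5135, 0.1716, 0.0906]
ee_rot: [3.142, 0.0, -0.271]
force: [0.3, 0.0, 0.2]
width: 0.0265
gripper_force: 0.0
```

Request:
apply_moves(steps=[{"translation":[0,0,0],"rotation":[0,0,0]},{"translation":[0,0,0],"rotation":[0,0,0]},{"translation":[0,0,0],"rotation":[0,0,0]},{"translation":[0,0,0],"rotation":[0,0,0]},{"translation":[0,0,0],"rotation":[0,0,0]},{"translation":[0,0,0],"rotation":[0,0,0]},{"translation":[0,0,0],"rotation":[0,0,0]},{"translation":[0,0,0],"rotation":[0,0,0]},{"translation":[0,0,0],"rotation":[0,0,0]},{"translation":[0,0,0],"rotation":[0,0,0]}])

```text
t: 9.42
eef_pos: [0.5138, 0.1724, 0.0906]
ee_rot: [-3.14, -0.0, -0.271]
force: [-0.3, 5.8, -1.8]
width: 0.0096
gripper_force: 40.0
```

Request:
apply_moves(steps=[{"translation":[0.002,0.006,0],"rotation":[0,0,0]},{"translation":[0.004,0.014,0],"rotation":[0,0,0]},{"translation":[0.006,0.022,0],"rotation":[0,0,0]},{"translation":[0.008,0.03,0],"rotation":[0,0,0]},{"translation":[0.01,0.038,0],"rotation":[0,0,0]},{"translation":[0.013,0.046,0],"rotation":[0,0,0]},{"translation":[0.015,0.053,0],"rotation":[0,0,0]},{"translation":[0.017,0.059,0],"rotation":[0,0,0]},{"translation":[0.018,0.063,0],"rotation":[0,0,0]},{"translation":[0.018,0.064,0],"rotation":[0,0,0]}])

```text
t: 10.25
eef_pos: [0.5168, 0.1839, 0.0905]
ee_rot: [3.135, 0.002, -0.271]
force: [0.2, -13.7, 6.6]
width: 0.0098
gripper_force: 40.0
```

```bash
python3 - <<'E'
from h import *
a=[get_state() for _ in range(1)][0];im=grab_frame('wrist');s=get_state()
for s in(a,s): print(s['t'],s['eef_pos'],s['force'],R.from_euler('z',-.273).inv().apply(s['force']),s['moment'],s['width'],s['gripper_force'])
cv2.imwrite('pics/w3.png',im)
E
```

```text
10.25 [0.51678355 0.18394254 0.09047355] [  0.21037285 -13.67994301   6.559477  ] [  3.89098934 -13.11660396   6.559477  ] [-4.81927653 -0.28263019  0.02514468] 0.009835289951620292 40.001749992370605
10.3 [0.51680945 0.18388812 0.09050932] [ -0.22312798 -13.71748891   5.89423855] [  3.48366581 -13.26964056   5.89423855] [-4.73386008 -0.23640665  0.09551575] 0.009535999946099528 40.00166416168213
```

View pics/w3.png

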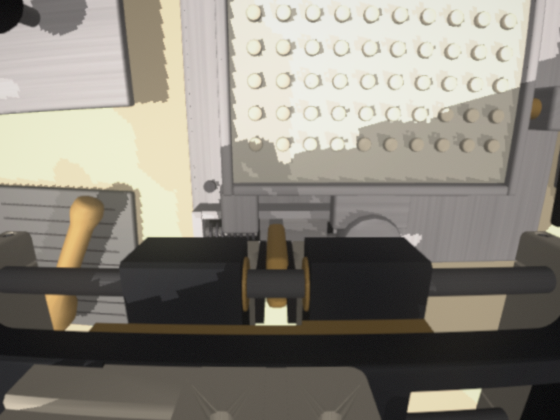

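The tab is held and the bolt is drawn about 12 mm. The arm gives slightly under the spring, so I'll draw further.

Request:
apply_moves(steps=[{"translation":[0.001,0.004,0],"rotation":[0,0,0]},{"translation":[0.002,0.008,0],"rotation":[0,0,0]},{"translation":[0.003,0.012,0],"rotation":[0,0,0]},{"translation":[0.004,0.016,0],"rotation":[0,0,0]},{"translation":[0.005,0.018,0],"rotation":[0,0,0]},{"translation":[0.005,0.02,0],"rotation":[0,0,0]},{"translation":[0.006,0.021,0],"rotation":[0,0,0]},{"translation":[0.006,0.022,0],"rotation":[0,0,0]},{"translation":[0.006,0.022,0],"rotation":[0,0,0]},{"translation":[0.006,0.022,0],"rotation":[0,0,0]}])

```text
t: 11.13
eef_pos: [0.5181, 0.1888, 0.0905]
ee_rot: [3.134, 0.002, -0.272]
force: [0.2, -14.3, 6.3]
width: 0.0098
gripper_force: 40.0
```

Request:
apply_moves(steps=[{"translation":[0,0,0.001],"rotation":[0,0,0]},{"translation":[0,0,0.003],"rotation":[0,0,0]},{"translation":[0.001,0,0.006],"rotation":[0,0,0]},{"translation":[0.002,0,0.01],"rotation":[0,0,0]},{"translation":[0.003,-0.001,0.015],"rotation":[0,0,0]},{"translation":[0.004,-0.001,0.021],"rotation":[0,0,0]},{"translation":[0.005,-0.001,0.028],"rotation":[0,0,0]},{"translation":[0.007,-0.002,0.036],"rotation":[0,0,0]},{"translation":[0.009,-0.002,0.045],"rotation":[0,0,0]},{"translation":[0.011,-0.003,0.055],"rotation":[0,0,0]}])

```text
t: 11.97
eef_pos: [0.519, 0.187, 0.1019]
ee_rot: [3.131, 0.006, -0.273]
force: [1.5, -14.5, -7.4]
width: 0.0099
gripper_force: 40.0
```

Request:
apply_moves(steps=[{"translation":[0.002,-0.001,0.009],"rotation":[0,0,0]},{"translation":[0.005,-0.001,0.018],"rotation":[0,0,0]},{"translation":[0.007,-0.002,0.027],"rotation":[0,0,0]},{"translation":[0.01,-0.003,0.036],"rotation":[0,0,0]},{"translation":[0.012,-0.004,0.045],"rotation":[0,0,0]},{"translation":[0.015,-0.004,0.054],"rotation":[0,0,0]},{"translation":[0.018,-0.005,0.063],"rotation":[0,0,0]},{"translation":[0.02,-0.006,0.072],"rotation":[0,0,0]},{"translation":[0.023,-0.006,0.081],"rotation":[0,0,0]},{"translation":[0.026,-0.007,0.09],"rotation":[0,0,0]}])

```text
t: 12.8
eef_pos: [0.5242, 0.1853, 0.1239]
ee_rot: [3.13, 0.008, -0.273]
force: [-2.7, -13.1, -5.6]
width: 0.0095
gripper_force: 40.0
```

Request:
apply_moves(steps=[{"translation":[0.003,-0.001,0.009],"rotation":[0,0,0]},{"translation":[0.007,-0.002,0.018],"rotation":[0,0,0]},{"translation":[0.01,-0.003,0.027],"rotation":[0,0,0]},{"translation":[0.014,-0.004,0.037],"rotation":[0,0,0]},{"translation":[0.018,-0.005,0.047],"rotation":[0,0,0]},{"translation":[0.022,-0.006,0.057],"rotation":[0,0,0]},{"translation":[0.026,-0.007,0.067],"rotation":[0,0,0]},{"translation":[0.03,-0.008,0.076],"rotation":[0,0,0]},{"translation":[0.034,-0.01,0.086],"rotation":[0,0,0]},{"translation":[0.038,-0.011,0.095],"rotation":[0,0,0]}])

```text
t: 13.63
eef_pos: [0.533, 0.1826, 0.1475]
ee_rot: [3.13, 0.009, -0.273]
force: [-7.1, -10.8, -4.4]
width: 0.0096
gripper_force: 40.0
```

Request:
apply_moves(steps=[{"translation":[0.004,-0.001,0.009],"rotation":[0,0,0]},{"translation":[0.008,-0.002,0.018],"rotation":[0,0,0]},{"translation":[0.012,-0.003,0.026],"rotation":[0,0,0]},{"translation":[0.016,-0.005,0.034],"rotation":[0,0,0]},{"translation":[0.02,-0.006,0.042],"rotation":[0,0,0]},{"translation":[0.024,-0.007,0.049],"rotation":[0,0,0]},{"translation":[0.028,-0.008,0.056],"rotation":[0,0,0]},{"translation":[0.032,-0.009,0.063],"rotation":[0,0,0]},{"translation":[0.035,-0.01,0.069],"rotation":[0,0,0]},{"translation":[0.038,-0.011,0.074],"rotation":[0,0,0]}])

```text
t: 14.47
eef_pos: [0.5423, 0.18, 0.166]
ee_rot: [3.13, 0.01, -0.273]
force: [-8.7, -10.8, -2.9]
width: 0.0099
gripper_force: 40.0
```

Request:
apply_moves(steps=[{"translation":[0.003,-0.001,0.005],"rotation":[0,0,0]},{"translation":[0.006,-0.002,0.01],"rotation":[0,0,0]},{"translation":[0.009,-0.003,0.015],"rotation":[0,0,0]},{"translation":[0.012,-0.003,0.019],"rotation":[0,0,0]},{"translation":[0.014,-0.004,0.023],"rotation":[0,0,0]},{"translation":[0.016,-0.004,0.026],"rotation":[0,0,0]},{"translation":[0.017,-0.005,0.029],"rotation":[0,0,0]},{"translation":[0.018,-0.005,0.03],"rotation":[0,0,0]},{"translation":[0.019,-0.005,0.032],"rotation":[0,0,0]},{"translation":[0.019,-0.005,0.032],"rotation":[0,0,0]}])

```text
t: 15.3
eef_pos: [0.547, 0.1789, 0.174]
ee_rot: [3.13, 0.01, -0.273]
force: [-9.8, -10.5, -2.7]
width: 0.0098
gripper_force: 40.0
```

Request:
apply_moves(steps=[{"translation":[0,0,0],"rotation":[0,0,0]},{"translation":[0,0,0],"rotation":[0,0,0]},{"translation":[0,0,0],"rotation":[0,0,0]},{"translation":[0,0,0],"rotation":[0,0,0]},{"translation":[0,0,0],"rotation":[0,0,0]},{"translation":[0,0,0],"rotation":[0,0,0]},{"translation":[0,0,0],"rotation":[0,0,0]},{"translation":[0,0,0],"rotation":[0,0,0]},{"translation":[0,0,0],"rotation":[0,0,0]},{"translation":[0,0,0],"rotation":[0,0,0]}])

```text
t: 16.13
eef_pos: [0.547, 0.1789, 0.1739]
ee_rot: [3.13, 0.01, -0.273]
force: [-10.4, -11.1, -2.5]
width: 0.0096
gripper_force: 40.0
```

```bash
python3 - <<'E'
from h import *
im=grab_frame('side');w=grab_frame('wrist');s=get_state();print(s['t'],s['eef_pos'],s['force'],s['width'],np.abs(s['qd']).max())
o=np.zeros((420,800,3),'uint8');o[:,:400]=cv2.resize(im[140:350,145:345],None,fx=2,fy=2);o[:,400:]=w[:,80:480];cv2.imwrite('pics/e.png',o)
E
```

```text
16.2333 [0.54699318 0.17888385 0.17393864] [-10.6932993  -11.32096675  -2.446619  ] 0.00971261957633099 0.0005370614014121736
```

View pics/e.png

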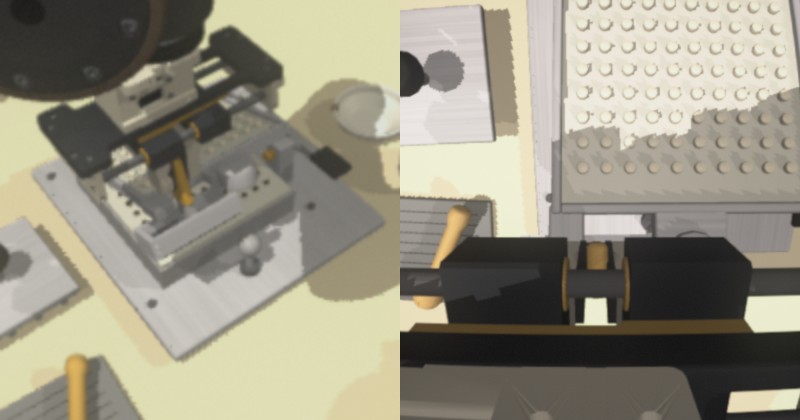

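The frame is up, the ball stud is exposed below it, and the lever is still down. I'll raise the tab about 12 mm more, smoothly, in case it slipped a little in the pads.

Request:
apply_moves(steps=[{"translation":[0,0,0.001],"rotation":[0,0,0]},{"translation":[0.001,0,0.004],"rotation":[0,0,0]},{"translation":[0.003,-0.001,0.009],"rotation":[0,0,0]},{"translation":[0.006,-0.002,0.016],"rotation":[0,0,0]},{"translation":[0.009,-0.003,0.024],"rotation":[0,0,0]},{"translation":[0.012,-0.003,0.032],"rotation":[0,0,0]},{"translation":[0.014,-0.004,0.039],"rotation":[0,0,0]},{"translation":[0.016,-0.005,0.044],"rotation":[0,0,0]},{"translation":[0.017,-0.005,0.047],"rotation":[0,0,0]},{"translation":[0.018,-0.005,0.048],"rotation":[0,0,0]}])

```text
t: 17.07
eef_pos: [0.5537, 0.1775, 0.1861]
ee_rot: [3.131, 0.006, -0.273]
force: [-0.2, -13.5, -9.4]
width: 0.0099
gripper_force: 40.0
```

Request:
apply_moves(steps=[{"translation":[0,0,0],"rotation":[0,0,0]},{"translation":[0,0,0],"rotation":[0,0,0]},{"translation":[0,0,0],"rotation":[0,0,0]},{"translation":[0,0,0],"rotation":[0,0,0]},{"translation":[0,0,0],"rotation":[0,0,0]},{"translation":[0,0,0],"rotation":[0,0,0]},{"translation":[0,0,0],"rotation":[0,0,0]},{"translation":[0,0,0],"rotation":[0,0,0]},{"translation":[0,0,0],"rotation":[0,0,0]},{"translation":[0,0,0],"rotation":[0,0,0]}])

```text
t: 17.9
eef_pos: [0.5536, 0.1775, 0.186]
ee_rot: [3.131, 0.006, -0.273]
force: [0.6, -14.3, -8.9]
width: 0.0098
gripper_force: 40.0
```

```bash
python3 - <<'E'
from h import *
p=np.load('p.npy');S=camera_model('side');im=grab_frame('side');s=get_state();print(s['t'],s['eef_pos'],s['force'],s['width'],np.abs(s['qd']).max())
o=cv2.resize(im[140:350,145:345],None,fx=2.8,fy=2.8,interpolation=cv2.INTER_CUBIC)
W=lambda X:X@R.from_euler('z',p[2]).as_matrix().T+[p[0],p[1],0]
for f,c in((.3,(0,0,255)),(.36,(255,0,255)),(.42,(0,255,0))):
    # tab front-face bottom-to-top line rotated by f about the hinge
    X=np.array([[-138,y,z] for y,z in((67,72),(67,124))])-[105,0,68]
    X=(R.from_euler('y',f).apply(X)+[105,0,68])/1e3
    q=((proj(S,W(X))-[145,140])*2.8).astype(int); cv2.line(o,tuple(map(int,q[0])),tuple(map(int,q[1])),c,1)
cv2.imwrite('pics/e2.png',o)
E
```

```text
17.95 [0.55362649 0.17750359 0.18596369] [  0.7409663  -14.61358494  -9.01724328] 0.009215719110808715 0.0016632174624478383
```

View pics/e2.png

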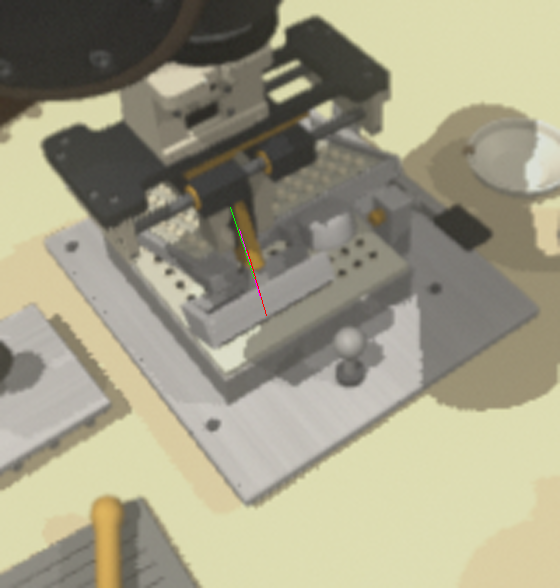

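```bash
python3 -c "
from station import *
print(job_done())"
```

```text
the job is handed in; nothing more can be done
None
```

The job is handed in at about 18 s: the lever stayed down by itself when I let it go, and the arm is holding the frame still by its tab, about 9 cm up by the gripper's own rise, with the bolt drawn and the other things on the counter not touched.

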